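Unlock the jiko's ash drawer with the T-key

TASK

Take the red-handled T-key from its wooden stand and put it in the brass lock beside the jiko's fire chamber, feeling gently for the slot hidden inside until the key goes fully home, its collar down on the brass. Only then turn it clockwise to the red marks, or a little past, until the ash drawer springs open, and leave the key fully home in the lock. Never force the key, and leave the other things where they are.

Things in the scene. Friction and masses are not known exactly. Their poses are not given: they have to be found in the camera images.
- key_grip (a point): Centre of the red grip bar of the T-key (about 140 g, loose): bar 62 mm long along the key's x, 14 mm thick along y, 20 mm tall along z. The key's z points up from blade to bar. 22 mm of bare neck below the bar, then a brass collar 36 mm across, 6 mm thick, then a round shank 19.4 mm across and a flat blade. At the start the key hangs upright in the wooden stand.
- key_flange (a point): Centre of the underside of the key's brass collar, on the key's axis, 38 mm below the grip bar's centre, 34 mm above the blade's tip. Axes as the key's.
- stand: Fixed wooden key stand, 75 x 75 x 40 mm, origin at the centre of its underside on the slab. The key's collar rests on its top, the shank in a loose hole; the key lifts straight out (34 mm).
- lock (a point): Centre of the keyhole's mouth in the brass top face (50 x 50 mm) of the fixed lock, 122 mm above the slab; z up, x the jiko's x. Two red dashes along x mark the open position. Round hole 20.5 mm wide, its mouth bevelled 6 mm deep to 27 mm; inside is a hidden turning core. With its blade in the core's slot the key passes in until its collar rests on the brass: fully home, tip 34 mm down. Out of line it stands on the core, well short.
- lock_core (a point): A point on the lock's axis 23 mm below its mouth, fixed to the jiko (it does not show the core). The core's flat top lies 0 to 4 mm below it (unknown), with a slot 18 x 6.8 mm, alike after a half turn, its long side 0.1 to 1.3 rad counterclockwise (from above) of the lock's x (unknown). The blade enters only within about 0.1 rad. Pushed over about 12 N the core sinks, to 6 mm below this point, then stops hard.
- lock_bolt (a point): A point on the lock's axis 60 mm below its mouth, at the hidden bolt. The core stays at its angle unless the key turns it (about 0.05 N m; 0.1 rad of play each way). Turned clockwise seen from above, it frees the bolt when its slot is in line with the lock's x or up to 0.25 rad clockwise of it; hard stop at 0.7 rad clockwise of x.
- jiko: The jiko, fixed. Origin under the centre of its green base (260 x 420 x 80 mm); the drawer's front is on its -x side. The lock is at x -80, y -140 mm on it; the round dark fire chamber (about 225 mm across, its top 370 mm above the slab) at x 20, y 90 mm. A steel grate leans on its +y side, out to y 290 mm.
- drawer_front (a point): Centre of the outer face of the ash drawer's grey front (400 wide x 62 mm tall, middle 39 mm above the slab), with a steel handle that stands out 26 mm; x points into the jiko.
- key: The T-key; origin at the centre of its blade's end face, 72 mm below the grip bar's centre. The blade is the last 12 mm: 16 mm wide along the key's x (in line with the bar), 5 mm thick along y. z points up to the bar.
- drawer (a joint): How far the jiko's ash drawer is out, in m: 0 shut, 0.055 fully out. It slides toward the jiko's -x by its own spring as soon as the bolt lets go; bolted, it stays at 0.
- tongs: Steel tongs lying on the slab, 270 mm long along their x, 50 mm wide. Origin at the underside. To be left alone.
- pot_lid: Round aluminium pot lid, 220 mm across, 42 mm tall with knob, lying on the tub. Origin at the centre of the underside. To be left alone.
- tub: Clear plastic tub with blue snap lid, 200 x 150 x 88 mm; the pot lid lies on it. Origin at the centre of the underside. To be left alone.
- mug: Blue mug, 80 mm across, 85 mm tall. Origin at the centre of the underside. To be left alone.
- tin: Yellow tin, 80 mm across, 120 mm tall. Origin at the centre of the underside. To be left alone.
- matches: Small cardboard box, 55 x 37 x 17 mm. Origin at the centre of the underside. To be left alone.
Things that resemble listed ones, but are neither listed nor needed, are in the scene too. Leave any pink look-alike of the key alone.

How it is judged:
By the outcome, as a careful person would: the job done as asked, in the order asked, and still so for the second after the job is handed in, with the robot touching nothing.
It also fails if it takes over 58 s, if anything falls off the work surface, if the arm or the gripper's body presses on something with over 40 N, if the wrist force passes 120 N, or if a joint passes its speed limit or range.

ROBOT

A 6-joint arm with a two-finger parallel gripper is mounted at the origin on the work surface. World frame = base frame: x ahead of the robot, y to its left, z up, the work surface at z = 0. Lengths are in m, angles in rad, forces in N, time in s.
With the tool pointing down it reaches from about 0.225 to 0.725 m from the base axis. Payload 3.1 kg.
Tool frame: the origin (TCP) lies midway between the tips of the shut fingers; the grasp point (between the pads) lies 19 mm behind it (grasp_offset is the distance from the TCP to the grasp point, in m); z points along the fingers, y is the direction in which the jaws open and shut (so a half turn about z gives the same grasp; the last joint's range is limited). The gripper opens to 85 mm and grips with 20 to 120 N. Pads are 22 mm wide; open, the fingers measure 114 mm over their backs; the gripper's body (76 mm by 85 mm) begins 54 mm behind the grasp point. The pads swing forward as they close: fully open they stand 13 mm farther back than shut.
Start: joints at [1.12, 0.048, 0.099, 1.622, 0, 1.443], TCP at [0.167, 0.498, 0.211] pointing down, gripper open.
Joint ranges: [-2.91, 2.91], [-0.99, 1.94], [-1.21, 1.42], [-2.12, 2.29], [-1.49, 1.47], [-3.14, 3.14]. Speed limits (rad/s): [2.79, 2.79, 3.14, 3.14, 3.14, 3.14].

INTERFACE

Orientations are given as a unit quaternion [x, y, z, w].
In Python, from station import * gives the robot as it stands.
- The arm moves only by the tool jog_arm, never from a script. Its argument "commands" is one flat list of numbers, 7 for each row, row after row: the shift along the tool's x, y, z in m, then the turn, a rotation vector about the tool's x, y, z in degrees, then the opening, from 0 (shut) to 1 (fully open). A call has 1 to 5 rows; each row shifts and turns the commanded pose from where the row before left it, along the tool's axes as they then stand; what a row does not reach is not made up. A row lasts 1/10 s, in which the tool goes at most 50 mm and 8.59 degrees, less where a joint would pass 70% of its speed; a pose out of reach is approached as far as the arm can. A call is refused whole if a number of a shift passes 0.05 or a number of a turn 8.59, either way. A call with a gripper value outside its range is refused whole. The fingers move at their own pace and stop on an object; "grip_force" is the grip in N (left out, the last holds). Time passes only in rows, so rows that do not move let the fingers close. It gives the time, the measured TCP pose, the force and the opening at its end, in the units of the state.
- sense(): the state, without advancing time (a new reading comes with each control period).
- grab_frame(name): name is "scene" or "top"; returns the picture (384x512x3 uint8, red, green, blue); there is no depth.
- camera_model(name): a dict with "mtx" (3x3 intrinsics, pixels), "cam_to_world" (4x4, takes a point from camera to world coordinates). Camera axes: x right, y down, z forward; pixel columns grow to the right and rows downward; lengths in m; the calibration is good to about 2 mm. A picture is of the moment at which its call begins. camera_model takes no time and is no camera call.
- job_done(): hands the job in, once; it reports no verdict.
The state is a dict: "time": time; "joint_pos": joint angles; "qd": joint speeds; "tau": joint torques, N m; "tool_pos": TCP position; "tool_rot": TCP orientation; "force": force on the tool from outside, world axes, zero at the start; "ft_torque": the same for the moment, N m; "grip_width": finger opening in m.
Only numpy, scipy, OpenCV 4.12 (cv2) and the standard library are available. Lean on these libraries where they do the work, as an engineer would, in place of code of your own. Each camera call takes 0.05 s, during which the arm holds its last target.

## Working session

There is one attempt and no reset: what is moved stays moved. The work goes in short steps, Python scripts to look and compute and a tool call to move; the robot and the scene stay as the last step left them, time stands still between calls to the robot, and variables do not carry over. Pictures are saved under pics/ and viewed, and the job is handed in when it is done.

Besides the shell and the picture viewer there is one more tool, called after ">>>" as name(argument=value, ...) on one line, values as JSON. jog_arm: Moves the arm, as the interface text tells. Its arguments: {"type":"object","properties":{"commands":{"type":"array"},"grip_force":{"type":"number"}},"required":["commands"]}

```bash
ls; mkdir -p pics; python3 - <<'E'
from station import *
import cv2,numpy as np
for n in ["scene","top"]:
    f=grab_frame(n); cv2.imwrite(f"pics/{n}0.png",cv2.resize(f[:,:,::-1],(800,600),interpolation=cv2.INTER_CUBIC)); cv2.imwrite(f"raw_{n}0.png",f[:,:,::-1])
    m=camera_model(n); print(n,np.round(m["mtx"],1).tolist(),np.round(m["cam_to_world"],3).tolist())
print(sense())
E
```

```text
pics
scene [[393.1, 0.0, 257.3], [0.0, 393.1, 186.7], [0.0, 0.0, 1.0]] [[0.73, 0.574, -0.371, 0.93], [0.684, -0.608, 0.404, -0.465], [0.006, -0.549, -0.836, 1.09], [0.0, 0.0, 0.0, 1.0]]
top [[461.9, 0.0, 259.5], [0.0, 461.9, 196.7], [0.0, 0.0, 1.0]] [[0.009, -0.986, 0.168, 0.25], [-1.0, -0.013, -0.024, 0.024], [0.026, -0.168, -0.986, 1.561], [0.0, 0.0, 0.0, 1.0]]
{'time': 0.1, 'joint_pos': array([ 1.12019814e+00,  4.86825943e-02,  9.77450843e-02,  1.62201615e+00,
       -1.00796766e-05,  1.44301865e+00]), 'qd': array([-0.00015379, -0.00027497,  0.0034808 , -0.00052684, -0.00079112,
        0.00031434]), 'tau': array([ 2.29508994e-03, -3.39853263e+01,  3.20935285e+01,  1.58363348e-02,
       -2.25090989e-04, -1.01154362e-05]), 'tool_pos': array([0.16629079, 0.4973303 , 0.20982648]), 'tool_rot': array([ 1.60710190e-01,  9.87001049e-01, -1.03531194e-03, -3.02776748e-04]), 'force': array([-0.99313432, -0.4097242 , -0.00400784]), 'ft_torque': array([ 0.00604751, -0.00661476, -0.03011637]), 'grip_width': 0.08558674467987579}
```

View pics/scene0.png

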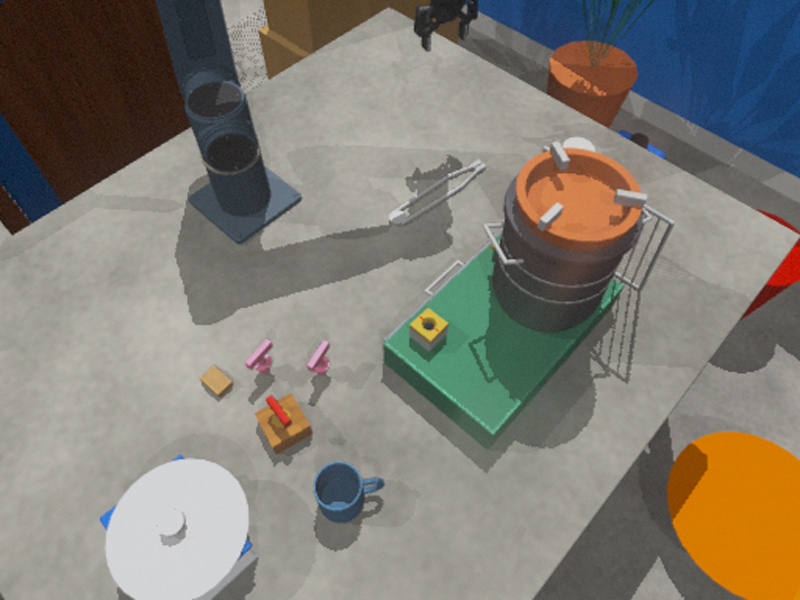

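View pics/top0.png

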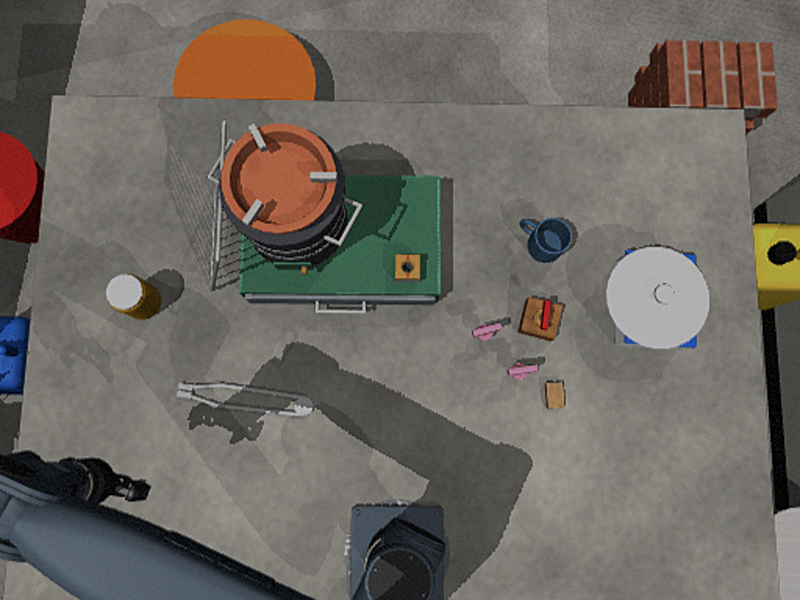

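The red T-key stands in the wooden stand at top (547,315) and scene (279,411). Two pink look-alikes are at top (488,330) and (523,370). The lock is at top (407,266) and scene (429,327). The red bar in the wooden stand fits the description, so I'll confirm it in enlarged crops.

```bash
python3 - <<'E'
import cv2,numpy as np
s=cv2.imread("raw_scene0.png");t=cv2.imread("raw_top0.png")
def crop(im,x,y,w,h,k): return cv2.resize(im[y:y+h,x:x+w],None,fx=k,fy=k,interpolation=cv2.INTER_CUBIC)
a=crop(t,325,180,40,40,7);b=crop(s,155,245,50,50,6)[:280,:280]
a2=crop(t,240,150,45,40,7);b2=crop(s,250,190,45,40,7)
cv2.imwrite("pics/c0.png",np.hstack([a,b]));cv2.imwrite("pics/c1.png",np.hstack([a2,b2]))
E
```

```text
(no output)
```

View pics/c0.png

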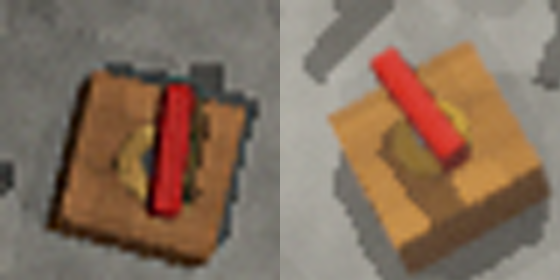

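View pics/c1.png

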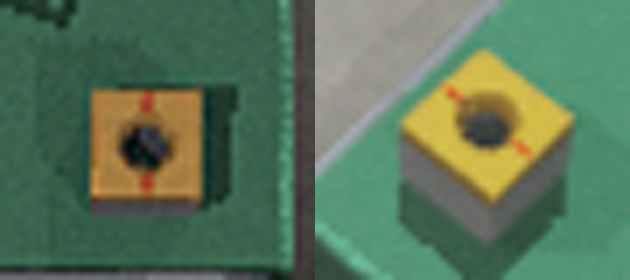

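```bash
cat > h.py <<'E'
import cv2,numpy as np
from station import *
from scipy.optimize import least_squares
from scipy.spatial.transform import Rotation as R
def proj(n,P):
    m=camera_model(n);T=np.linalg.inv(m["cam_to_world"]);q=(T[:3,:3]@np.atleast_2d(P).T).T+T[:3,3]
    q=(m["mtx"]@q.T).T;return q[:,:2]/q[:,2:]
def mom_poly(p,S=16):
    h=cv2.convexHull(p.astype(np.float32));M=cv2.moments(h);
    return np.array([M["m10"]/M["m00"],M["m01"]/M["m00"],M["mu20"]/M["m00"],M["mu11"]/M["m00"],M["mu02"]/M["m00"]])
def mom_w(w):
    y,x=np.mgrid[:w.shape[0],:w.shape[1]];s=w.sum();cx=(w*x).sum()/s;cy=(w*y).sum()/s
    return np.array([cx,cy,(w*(x-cx)**2).sum()/s,(w*(x-cx)*(y-cy)).sum()/s,(w*(y-cy)**2).sum()/s])
def box(c,yaw,dx,dy,dz):
    s=np.array([[i,j,k] for i in(-1,1) for j in(-1,1) for k in(-1,1)])*np.array([dx,dy,dz])/2
    return s@R.from_euler("z",yaw).as_matrix().T+c
def fit(meas,dims,x0):
    def f(p):
        r=[]
        for n,m in meas.items():
            d=mom_poly(proj(n,box(p[:3],p[3],*dims)))-m
            r+=list(d*np.array([1,1,.15,.15,.15]))
        return r
    s=least_squares(f,x0,x_scale=[.01,.01,.01,.1],diff_step=1e-3);return s.x,np.round(s.fun,2)
def win(im,x,y,w,h,f):
    m=np.zeros(im.shape[:2]);m[y:y+h,x:x+w]=f(im[y:y+h,x:x+w].astype(float));return m
red=lambda a:np.clip((a[...,2]-2.2*np.maximum(a[...,1],a[...,0])+0)/60,0,1)
E
python3 - <<'E'
from h import *
s=cv2.imread("raw_scene0.png");t=cv2.imread("raw_top0.png")
ms=win(s,165,250,25,25,red);mt=win(t,340,185,20,30,red)
print(ms.sum(),mt.sum())
meas={"scene":mom_w(ms),"top":mom_w(mt)};print(meas)
p,r=fit(meas,(.062,.014,.02),[.46,-.2,.09,0]);print("bar",np.round(p,4),r)
br=lambda a:((a[...,2]>1.6*a[...,0])&(a[...,2]>90)&(a[...,1]<a[...,2]*1.0)).astype(np.uint8)
out={}
for n,im,w in(("scene",s,(260,194,30,36)),("top",t,(250,158,22,24))):
    m=win(im,*w,br);pts=np.argwhere(m>0)[:,::-1];h=cv2.convexHull(pts.astype(np.int32))
    f=np.zeros(m.shape,np.uint8);cv2.fillPoly(f,[h],1);out[n]=mom_w(f.astype(float));print(n,f.sum(),out[n],pts.min(0),pts.max(0))
    cv2.imwrite(f"pics/m_{n}.png",cv2.resize(f[w[1]:w[1]+w[3],w[0]:w[0]+w[2]]*255,None,fx=8,fy=8,interpolation=0))
for d in(.002,.006):
    p,r=fit(out,(.05,.05,d),[.58,0,.122,0.02]);print("lock",np.round(p,4),r)
    print(proj("scene",p[:3]),proj("top",p[:3]))
E
```

```text
92.31333333333333 82.42666666666668
{'scene': array([177.50155268, 262.19719073,  12.68453215,  14.81201779,
        21.99054457]), 'top': array([349.00614688, 201.08379165,   2.07849667,  -3.46642415,
        28.61502684])}
bar [ 0.491  -0.3048  0.0773 -0.1122] [0.26 0.02 0.94 0.87 1.17 0.19 0.25 0.1  0.1  0.44]
scene 304 [ 2.74213816e+02  2.07842105e+02  2.75759933e+01 -2.06371191e-01
  2.23303324e+01] [263 198] [286 218]
top 256 [260.5  170.5   21.25   0.    21.25] [253 163] [268 178]
lock [0.58  0.    0.122 0.02 ] [ 2.66 -4.44 -0.21  0.12 -0.44 -3.97 -0.14 -0.12  0.01 -0.21]
[[276.86976944 203.28397461]] [[256.52624509 170.33440656]]
lock [ 0.5815 -0.0128  0.1144  0.2361] [-0.04 -0.   -0.08  0.04 -0.18 -0.02 -0.04 -0.09  0.04 -0.15]
[[274.18681707 207.73739813]] [[260.46873324 170.45306453]]
```

```bash
cat >> h.py <<'E'
def unproj(n,uv,z):
    m=camera_model(n);T=np.array(m["cam_to_world"]);d=T[:3,:3]@np.linalg.inv(m["mtx"])@np.array([*uv,1.]);o=T[:3,3]
    return o+d*(z-o[2])/d[2]
def fit(meas,dims,x0):
    def f(p):
        r=[]
        for n,m in meas.items():
            Pp=proj(n,box(p[:3],p[3],*dims));d=mom_poly((Pp-m[:2])*64)
            d[:2]/=64;d[2:]=d[2:]/4096-m[2:]
            r+=list(d*np.array([1,1,.15,.15,.15]))
        return r
    J=lambda p:np.array([(np.array(f(p+e))-f(p-e))/(2*e.sum()) for e in np.diag([1e-3,1e-3,1e-3,1e-2])]).T
    s=least_squares(f,x0,jac=J,x_scale=[.01,.01,.01,.1]);return s.x,np.round(s.fun,2)
E
python3 - <<'E'
from h import *
s=cv2.imread("raw_scene0.png");t=cv2.imread("raw_top0.png")
for k in(.0,1):
  meas={}
  for n,im,w in(("scene",s,(165,250,25,25)),("top",t,(340,185,20,30))):
    g=lambda a:np.clip((a[...,2]-(1.8+k*.6)*np.maximum(a[...,1],a[...,0]))/40,0,1) 
    meas[n]=mom_w(win(im,*w,g))
  p,r=fit(meas,(.062,.014,.02),[.49,-.305,.078,-.11]);print("bar",np.round(p,4),r)
br=lambda a:((a[...,2]>1.6*a[...,0])&(a[...,2]>90)).astype(np.uint8)
out={}
for n,im,w in(("scene",s,(260,194,30,36)),("top",t,(250,158,22,24))):
    m=win(im,*w,br);pts=np.argwhere(m>0)[:,::-1];h=cv2.convexHull(pts.astype(np.int32))
    f=np.zeros(m.shape,np.uint8);cv2.fillPoly(f,[h],1);out[n]=mom_w(f.astype(float))
for d in(.001,.006):
    p,r=fit(out,(.05,.05,d),[.58,-.01,.122,0.02]);print("lock",np.round(p,4),r)
# green right edge in top
hsv=cv2.cvtColor(t,cv2.COLOR_BGR2HSV);g=(t[...,1]>1.25*t[...,2])&(t[...,1]>1.05*t[...,0])
P=[]
for y in range(120,180):
    xs=np.where(g[y,200:300])[0]; P.append((200+xs.max(),y)); 
P=np.array(P);print(P[::10].tolist())
vx,vy,x0,y0=cv2.fitLine(P.astype(np.float32),cv2.DIST_HUBER,0,.01,.01).ravel()
A=unproj("top",(x0-vx*30,y0-vy*30),.08);B=unproj("top",(x0+vx*30,y0+vy*30),.08);d=A-B;d*=np.sign(d[0]);print(A,B,"yaw",np.arctan2(d[1],d[0]))
P=[]
for x in range(165,275):
    ys=np.where(g[150:200,x])[0]; P.append((x,150+ys.max())) if len(ys) else 0
P=np.array(P);print(P[::10].tolist())
vx,vy,x0,y0=cv2.fitLine(P.astype(np.float32),cv2.DIST_HUBER,0,.01,.01).ravel()
A=unproj("top",(x0-vx*50,y0-vy*50),.08);B=unproj("top",(x0+vx*50,y0+vy*50),.08);d=A-B;d*=np.sign(d[1]);print(A,B,"yaw",np.arctan2(d[1],d[0])-np.pi/2)
E
```

```text
bar [ 0.4914 -0.3047  0.0759 -0.1235] [0.17 0.01 0.58 0.57 0.77 0.12 0.16 0.06 0.08 0.33]
bar [ 0.4909 -0.3048  0.0773 -0.1111] [0.31 0.02 0.99 0.92 1.25 0.23 0.28 0.08 0.12 0.44]
lock [ 0.5814 -0.0129  0.1156 -1.6522] [-0.03 -0.02 -0.52  0.09 -0.52  0.   -0.05 -0.15  0.02 -0.26]
lock [ 0.5813 -0.0128  0.1154  0.0091] [-0.03 -0.01 -0.25  0.05 -0.27 -0.01 -0.04 -0.13  0.02 -0.13]
[[281, 120], [281, 130], [281, 140], [281, 150], [281, 160], [281, 170]]
[ 0.76579234 -0.0809666   0.08      ] [ 0.56041599 -0.08126058  0.08      ] yaw 0.00143140151349099
[[165, 187], [175, 187], [185, 187], [195, 187], [205, 187], [215, 188], [225, 188], [235, 188], [245, 187], [255, 188], [265, 188]]
[0.53025598 0.2859695  0.08      ] [ 0.53072242 -0.03910683  0.08      ] yaw 0.0014348630124074724
```

```bash
cat >> h.py <<'E'
def st():
    s=sense();M=R.from_quat(s["tool_rot"]).as_matrix();h=np.arctan2(M[1,1],M[0,1])
    print("t",round(s["time"],2),"pos",np.round(s["tool_pos"],4),"head",round(h,4),"bar",round(h-np.pi/2,4),"F",np.round(s["force"],1),"T",np.round(s["ft_torque"],2),"w",round(s["grip_width"],4),"tz",np.round(M[:,2],3));return s,M,h
def to(x,y,z,head=None):
    s,M,h=st();print("tool delta mm",np.round(M.T@(np.array([x,y,z])-s["tool_pos"])*1000,1),"turn z deg",None if head is None else round(-np.degrees(head-h),2))
E
python3 - <<'E'
from h import *
t=cv2.imread("raw_top0.png")
for u in((488,330),(523,370),(510,320),(545,362)):
    print(u,np.round(unproj("top",(u[0]*.64,u[1]*.64),.07),3))
to(.491,-.305,.2,np.pi/2-.115)
E
```

```text
(488, 330) [ 0.458 -0.185  0.07 ]
(523, 370) [ 0.375 -0.257  0.07 ]
(510, 320) [ 0.48  -0.231  0.07 ]
(545, 362) [ 0.392 -0.303  0.07 ]
t 0.1 pos [0.1663 0.4973 0.2098] head 1.248 bar -0.3228 F [-1.  -0.4 -0. ] T [ 0.01 -0.01 -0.03] w 0.0856 tz [-0.001 -0.002 -1.   ]
tool delta mm [-562.5 -657.9   11.1] turn z deg -11.91
```

>>> jog_arm(commands=[-0.032,-0.038,0,0,0,0,0.5,-0.032,-0.038,0,0,0,0,0.5,-0.032,-0.038,0,0,0,0,0.5,-0.032,-0.038,0,0,0,0,0.5,-0.032,-0.038,0,0,0,0,0.5], grip_force=60)

```text
time: 0.6
tool_pos: [0.258, 0.2651, 0.2103]
tool_rot: [0.16, 0.987, -0.0, -0.0]
force: [1.3, 0.1, 0.6]
grip_width: 0.0429
```

>>> jog_arm(commands=[-0.032,-0.038,0,0,0,0,0.5,-0.032,-0.038,0,0,0,0,0.5,-0.032,-0.038,0,0,0,0,0.5,-0.032,-0.038,0,0,0,0,0.5,-0.032,-0.038,0,0,0,0,0.5])

```text
time: 1.1
tool_pos: [0.3496, 0.034, 0.2107]
tool_rot: [0.161, 0.987, 0.0, 0.0]
force: [1.2, 0.4, 0.2]
grip_width: 0.0426
```

>>> jog_arm(commands=[-0.032,-0.038,0,0,0,0,0.5,-0.032,-0.038,0,0,0,0,0.5,-0.032,-0.038,0,0,0,0,0.5,0,0,0,0,0,-6,0.5,0,0,0,0,0,-6,0.5])

```text
time: 1.6
tool_pos: [0.404, -0.1042, 0.2098]
tool_rot: [0.056, 0.998, 0.0, -0.001]
force: [-1.1, -0.9, 0.1]
grip_width: 0.0427
```

```bash
python3 - <<'E'
from h import *
to(.491,-.305,.16,np.pi/2-.115)
E
```

```text
t 1.6 pos [ 0.404  -0.1042  0.2098] head 1.4578 bar -0.113 F [-1.1 -0.9  0.1] T [-0.02  0.02  0.01] w 0.0427 tz [-0.002  0.001 -1.   ]
tool delta mm [-109.2 -189.8   49.4] turn z deg 0.12
```

>>> jog_arm(commands=[-0.022,-0.038,0.008,0,0,0,0.5,-0.022,-0.038,0.008,0,0,0,0.5,-0.022,-0.038,0.008,0,0,0,0.5,-0.022,-0.038,0.008,0,0,0,0.5,-0.021,-0.038,0.008,0,0,0,0.5])

```text
time: 2.1
tool_pos: [0.4914, -0.3051, 0.1698]
tool_rot: [0.057, 0.998, 0.0, -0.0]
force: [0.2, 1.0, 0.6]
grip_width: 0.0425
```

>>> jog_arm(commands=[0,0,0.02,0,0,0,0.5,0,0,0,0,0,0,0.5])

```text
time: 2.3
tool_pos: [0.4891, -0.3032, 0.146]
tool_rot: [0.057, 0.998, 0.003, -0.004]
force: [-0.5, 0.6, -1.1]
grip_width: 0.0427
```

```bash
python3 - <<'E'
from h import *
to(.491,-.305,.059,np.pi/2-.115)
L=[]
for n in["scene","top"]:
    f=grab_frame(n)[:,:,::-1]; cv2.imwrite(f"raw_{n}1.png",f)
    x,y=(145,225) if n=="scene" else (315,165)
    L.append(cv2.resize(f[y:y+75,x:x+75],(390,390),interpolation=cv2.INTER_CUBIC))
cv2.imwrite("pics/a1.png",np.hstack(L))
E
```

```text
t 2.3 pos [ 0.4891 -0.3032  0.146 ] head 1.4557 bar -0.115 F [-0.5  0.6 -1.1] T [0.01 0.07 0.03] w 0.0427 tz [-0.007  0.006 -1.   ]
tool delta mm [-2.8 -2.  86.9] turn z deg -0.0
```

View pics/a1.png

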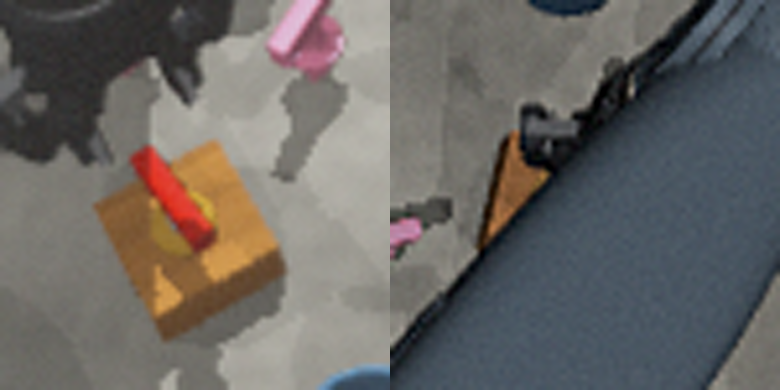

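The crop shows the bar at about (175,197), below and between the open jaws. The pink key is well clear at (300,45), so I'll descend.

>>> jog_arm(commands=[0,0,0.03,0,0,0,0.5,0,0,0.03,0,0,0,0.5,0,0,0.02,0,0,0,0.5,0,0,0.01,0,0,0,0.5,0,0,0,0,0,0,0.5])

```text
time: 2.9
tool_pos: [0.4906, -0.3025, 0.0607]
tool_rot: [0.056, 0.998, 0.0, -0.001]
force: [0.3, 0.1, 0.1]
grip_width: 0.0429
```

```bash
python3 - <<'E'
from h import *
to(.491,-.305,.059,np.pi/2-.115)
L=[]
for n in["scene"]:
    f=grab_frame(n)[:,:,::-1]; cv2.imwrite(f"raw_{n}1.png",f)
    x,y=(145,225) if n=="scene" else (315,165)
    L.append(cv2.resize(f[y:y+75,x:x+75],(590,590),interpolation=cv2.INTER_CUBIC))
cv2.imwrite("pics/a2.png",np.hstack(L))
E
```

```text
t 2.9 pos [ 0.4906 -0.3025  0.0607] head 1.4585 bar -0.1123 F [0.3 0.1 0.1] T [ 0.04  0.03 -0.03] w 0.0429 tz [-0.001  0.001 -1.   ]
tool delta mm [-0.7 -2.5  1.7] turn z deg 0.15
```

View pics/a2.png

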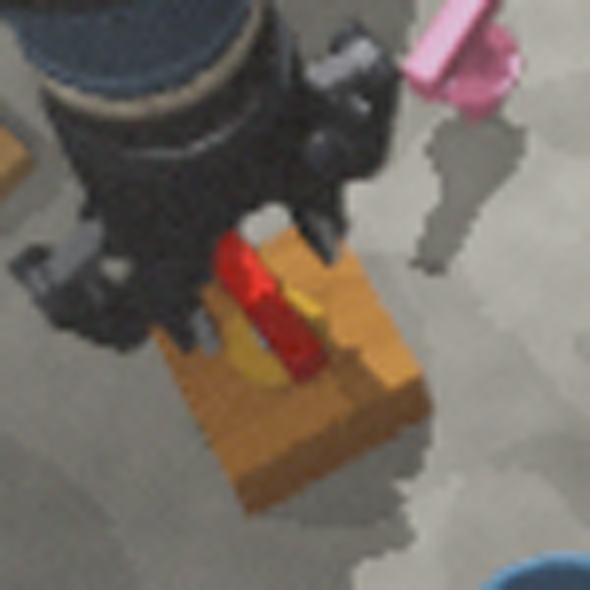

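The jaws straddle the bar: tips at (200,335) and (325,250), bar centre at (270,305). I'll make a small y correction, then close.

>>> jog_arm(commands=[-0.0005,-0.002,0.0015,0,0,0,0.5,0,0,0,0,0,0,0.5])

```text
time: 3.15
tool_pos: [0.4925, -0.3067, 0.0613]
tool_rot: [0.057, 0.998, -0.001, 0.001]
force: [-0.9, 0.1, -0.1]
grip_width: 0.0425
```

>>> jog_arm(commands=[0,0,0,0,0,0,0.25,0,0,0,0,0,0,0.1,0,0,0,0,0,0,0,0,0,0,0,0,0,0,0,0,0,0,0,0,0], grip_force=60)

```text
time: 3.65
tool_pos: [0.4919, -0.3059, 0.0603]
tool_rot: [0.057, 0.998, -0.0, 0.001]
force: [-0.3, 1.5, 5.2]
grip_width: 0.012
```

```bash
python3 - <<'E'
from h import *
to(.491,-.305,.059,np.pi/2-.115)
E
```

```text
t 3.65 pos [ 0.4919 -0.3059  0.0603] head 1.4575 bar -0.1133 F [-0.3  1.5  5.2] T [0.2  0.06 0.02] w 0.012 tz [ 0.001 -0.001 -1.   ]
tool delta mm [1.  0.8 1.3] turn z deg 0.1
```

>>> jog_arm(commands=[0,0,-0.01,0,0,0,0,0,0,-0.01,0,0,0,0,0,0,-0.015,0,0,0,0,0,0,-0.02,0,0,0,0,0,0,-0.02,0,0,0,0])

```text
time: 4.15
tool_pos: [0.4912, -0.3057, 0.1358]
tool_rot: [0.057, 0.998, -0.0, -0.0]
force: [-0.1, -0.5, -1.2]
grip_width: 0.0121
```

>>> jog_arm(commands=[0,0,-0.03,0,0,0,0,0,0,-0.03,0,0,0,0,0,0,-0.02,0,0,0,0,0,0,0,0,0,0,0,0,0,0,0,0,0,0])

```text
time: 4.65
tool_pos: [0.4917, -0.306, 0.215]
tool_rot: [0.057, 0.998, -0.0, 0.001]
force: [0.2, 0.7, -1.2]
grip_width: 0.0117
```

```bash
python3 - <<'E'
from h import *
to(.5813,-.0128,.205,np.pi/2+.1)
L=[]
for n in["scene","top"]:
    f=grab_frame(n)[:,:,::-1]; cv2.imwrite(f"raw_{n}2.png",f)
    x,y=(145,195) if n=="scene" else (315,155)
    L.append(cv2.resize(f[y:y+75,x:x+75],(390,390),interpolation=cv2.INTER_CUBIC))
cv2.imwrite("pics/a3.png",np.hstack(L))
E
```

```text
t 4.65 pos [ 0.4917 -0.306   0.215 ] head 1.4574 bar -0.1134 F [ 0.2  0.7 -1.2] T [-0.03  0.05  0.02] w 0.0117 tz [ 0.001 -0.001 -1.   ]
tool delta mm [-55.8 301.4   9.8] turn z deg -12.23
```

View pics/a3.png

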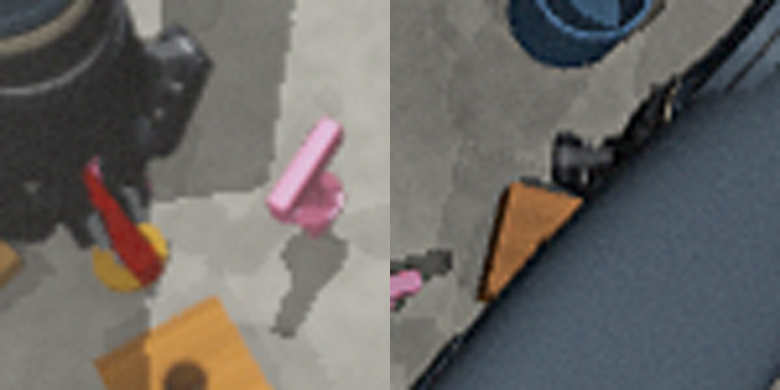

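The key is lifted clear of the stand (crop: bar at (125,220), collar at (135,260), empty stand hole at (185,378)), so I'll carry it over the lock.

>>> jog_arm(commands=[-0.008,0.043,0,0,0,0,0,-0.008,0.043,0,0,0,0,0,-0.008,0.043,0,0,0,0,0,-0.008,0.043,0,0,0,0,0,-0.008,0.043,0,0,0,0,0])

```text
time: 5.25
tool_pos: [0.5547, -0.0947, 0.2122]
tool_rot: [0.057, 0.998, 0.0, -0.002]
force: [1.2, 0.1, -1.6]
grip_width: 0.012
```

>>> jog_arm(commands=[-0.008,0.043,0,0,0,0,0,-0.008,0.043,0,0,0,0,0,0,0,0,0,0,-6,0,0,0,0,0,0,-6,0,0,0,0,0,0,0,0])

```text
time: 5.75
tool_pos: [0.5801, -0.0122, 0.2122]
tool_rot: [-0.049, 0.999, 0.0, -0.002]
force: [-0.1, -0.7, -0.2]
grip_width: 0.0117
```

>>> jog_arm(commands=[0,0,0,0,0,0,0,0,0,0,0,0,0,0])

```text
time: 5.95
tool_pos: [0.5807, -0.0133, 0.2136]
tool_rot: [-0.047, 0.999, 0.0, -0.001]
force: [0.3, 0.0, -1.7]
grip_width: 0.0117
```

```bash
python3 - <<'E'
from h import *
to(.5813,-.0128,.205,np.pi/2+.1)
L=[]
for n in["scene","top"]:
    f=grab_frame(n)[:,:,::-1]; cv2.imwrite(f"raw_{n}3.png",f)
    x,y=(235,160) if n=="scene" else (225,125)
    L.append(cv2.resize(f[y:y+75,x:x+75],(390,390),interpolation=cv2.INTER_CUBIC))
cv2.imwrite("pics/a4.png",np.hstack(L))
E
```

```text
t 5.95 pos [ 0.5807 -0.0133  0.2136] head 1.6648 bar 0.094 F [ 0.3  0.  -1.7] T [-0.03 -0.01  0.08] w 0.0117 tz [-0.001  0.    -1.   ]
tool delta mm [-0.7  0.5  8.6] turn z deg -0.35
```

View pics/a4.png

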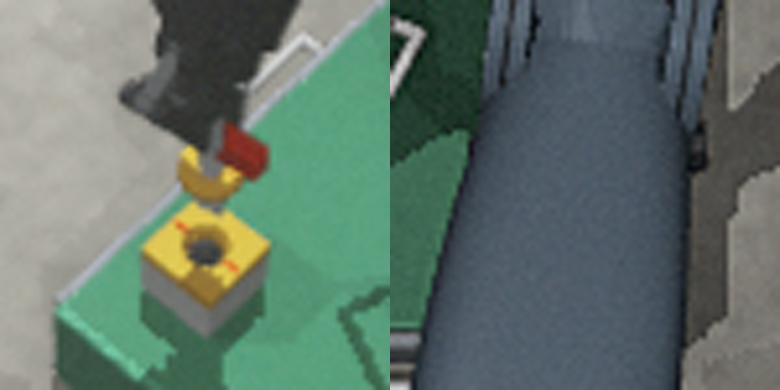

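```bash
python3 - <<'E'
from h import *
f=cv2.imread("raw_scene3.png");c=np.array([.5807,-.0133]);z=.2136-.0543;b=.094
k=8;x,y=225,170;v=cv2.resize(f[y:y+60,x:x+75],None,fx=k,fy=k,interpolation=cv2.INTER_CUBIC)
def dr(P,col):
    q=((proj("scene",P)-[x,y]+.5)*k).astype(int)
    cv2.polylines(v,[q.reshape(-1,1,2)],True,col,1)
a=np.linspace(0,6.283,40)
circ=lambda r,zz,c=c:np.c_[c[0]+r*np.cos(a),c[1]+r*np.sin(a),0*a+zz]
dr(circ(.018,z+.034),(255,0,0));dr(circ(.018,z+.040),(255,0,0));dr(circ(.0097,z+.012),(255,0,255))
B=box([*c,z+.072],b,.062,.014,.02)[[0,4,6,2]];dr(B,(255,255,0));B=box([*c,z+.072],b,.062,.014,.02)[[1,5,7,3]];dr(B,(255,255,0))
for L in([.5813,-.0128],):
    dr(circ(.0135,.122,L),(0,0,255));dr(box([*L,.122],0,.05,.05,0)[[0,4,6,2]],(0,0,255))
cv2.imwrite("pics/a5.png",v)
E
```

```text
(no output)
```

View pics/a5.png

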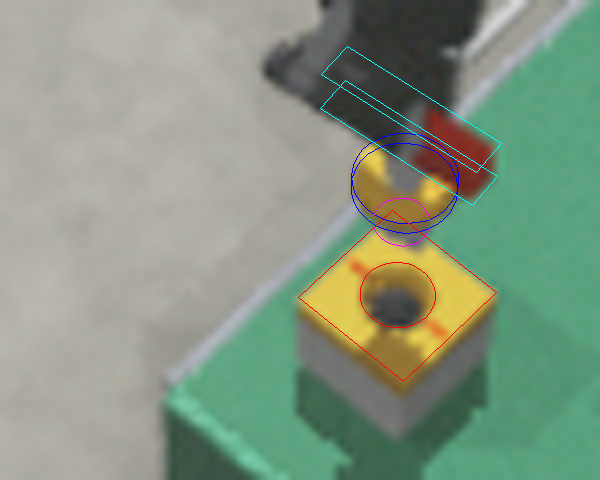

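>>> jog_arm(commands=[-0.001,0,0.015,0,0,0,0,0,0,0.015,0,0,0,0,0,0,0.003,0,0,0,0,0,0,0,0,0,0,0])

```text
time: 6.45
tool_pos: [0.5815, -0.0131, 0.1807]
tool_rot: [-0.048, 0.999, 0.0, -0.001]
force: [-0.4, -0.1, -1.6]
grip_width: 0.0113
```

>>> jog_arm(commands=[0,0,0.002,0,0,0,0,0,0,0.002,0,0,0,0,0,0,0.002,0,0,0,0])

```text
time: 6.75
tool_pos: [0.5826, -0.013, 0.1761]
tool_rot: [-0.048, 0.999, -0.0, 0.001]
force: [-0.4, -0.1, -1.0]
grip_width: 0.012
```

>>> jog_arm(commands=[0,0,0.002,0,0,0,0,0,0,0.002,0,0,0,0,0,0,0,0,0,0,0])

```text
time: 7.05
tool_pos: [0.5819, -0.0129, 0.171]
tool_rot: [-0.048, 0.999, 0.0, -0.0]
force: [-0.4, -0.5, -1.8]
grip_width: 0.0118
```

```bash
python3 - <<'E'
from h import *
st()
f=grab_frame("scene")[:,:,::-1]
cv2.imwrite("pics/a6.png",cv2.resize(f[160:235,235:310],(590,590),interpolation=cv2.INTER_CUBIC))
E
```

```text
t 7.05 pos [ 0.5819 -0.0129  0.171 ] head 1.6669 bar 0.0961 F [-0.4 -0.5 -1.8] T [ 0.02 -0.   -0.02] w 0.0118 tz [-0.001  0.    -1.   ]
```

View pics/a6.png

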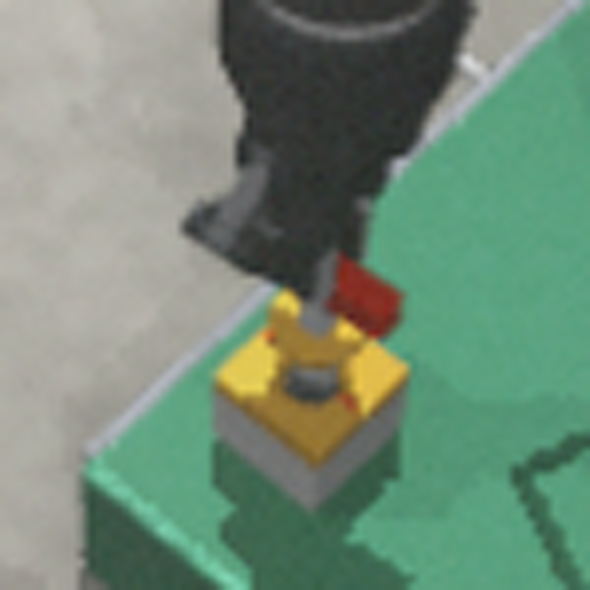

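The blade is entering the keyhole, near (315,380) in the crop, with no contact force yet. I'll keep lowering gently.

>>> jog_arm(commands=[0,0,0.002,0,0,0,0,0,0,0.002,0,0,0,0,0,0,0.002,0,0,0,0])

```text
time: 7.4
tool_pos: [0.5821, -0.0129, 0.1653]
tool_rot: [-0.048, 0.999, 0.0, -0.0]
force: [0.1, -0.2, -1.3]
grip_width: 0.0123
```

>>> jog_arm(commands=[0,0,0.001,0,0,0,0,0,0,0.001,0,0,0,0,0,0,0.001,0,0,0,0])

```text
time: 7.7
tool_pos: [0.5821, -0.0129, 0.1623]
tool_rot: [-0.048, 0.999, 0.0, -0.0]
force: [0.2, -0.3, -0.6]
grip_width: 0.0118
```

```bash
python3 - <<'E'
from h import *
st()
E
```

```text
t 7.7 pos [ 0.5821 -0.0129  0.1623] head 1.6669 bar 0.0961 F [ 0.2 -0.3 -0.6] T [0.05 0.   0.05] w 0.0118 tz [-0.  0. -1.]
```

>>> jog_arm(commands=[0,0,0.001,0,0,0,0,0,0,0.001,0,0,0,0,0,0,0,0,0,0,0])

```text
time: 8.0
tool_pos: [0.582, -0.0129, 0.1602]
tool_rot: [-0.048, 0.999, -0.0, -0.0]
force: [-0.8, 0.3, -1.2]
grip_width: 0.0119
```

>>> jog_arm(commands=[0,0,0.001,0,0,0,0,0,0,0.001,0,0,0,0,0,0,0,0,0,0,0])

```text
time: 8.3
tool_pos: [0.5823, -0.0133, 0.1586]
tool_rot: [-0.048, 0.999, -0.0, 0.0]
force: [-0.3, -1.4, 0.0]
grip_width: 0.0121
```

```bash
python3 - <<'E'
from h import *
st()
E
```

```text
t 8.3 pos [ 0.5823 -0.0133  0.1586] head 1.6667 bar 0.0959 F [-0.3 -1.4  0. ] T [-0.28 -0.04 -0.01] w 0.0121 tz [ 0.    -0.001 -1.   ]
```

>>> jog_arm(commands=[0,-0.0005,0,0,0,0,0,0,0,0,0,0,0,0,0,0,0.001,0,0,0,0,0,0,0,0,0,0,0])

```text
time: 8.7
tool_pos: [0.5823, -0.0137, 0.1576]
tool_rot: [-0.048, 0.999, -0.0, 0.0]
force: [-0.2, -0.8, 0.7]
grip_width: 0.0118
```

```bash
python3 - <<'E'
from h import *
st()
E
```

```text
t 8.7 pos [ 0.5823 -0.0137  0.1576] head 1.6668 bar 0.096 F [-0.2 -0.8  0.7] T [-0.31 -0.01 -0.04] w 0.0118 tz [ 0.    -0.001 -1.   ]
```

>>> jog_arm(commands=[0,-0.0007,0,0,0,0,0,0,0,0,0,0,0,0,0,0,0.001,0,0,0,0,0,0,0,0,0,0,0])

```text
time: 9.1
tool_pos: [0.5821, -0.0142, 0.156]
tool_rot: [-0.048, 0.999, -0.0, -0.0]
force: [0.9, -0.7, -1.0]
grip_width: 0.0121
```

```bash
python3 - <<'E'
from h import *
st()
E
```

```text
t 9.1 pos [ 0.5821 -0.0142  0.156 ] head 1.6668 bar 0.096 F [ 0.9 -0.7 -1. ] T [-0.27 -0.1  -0.  ] w 0.0121 tz [-0.001 -0.    -1.   ]
```

>>> jog_arm(commands=[0,-0.0005,0,0,0,0,0,0,0,0.001,0,0,0,0,0,0,0.001,0,0,0,0,0,0,0,0,0,0,0])

```text
time: 9.5
tool_pos: [0.5821, -0.0145, 0.154]
tool_rot: [-0.048, 0.999, 0.0, -0.0]
force: [-0.6, -0.1, -1.1]
grip_width: 0.0118
```

```bash
python3 - <<'E'
from h import *
st()
E
```

```text
t 9.5 pos [ 0.5821 -0.0145  0.154 ] head 1.6669 bar 0.0961 F [-0.6 -0.1 -1.1] T [-0.06 -0.07  0.02] w 0.0118 tz [-0.001  0.    -1.   ]
```

Centred and free. I'll feel for the core next.

>>> jog_arm(commands=[0,0,0.001,0,0,0,0,0,0,0,0,0,0,0])

```text
time: 9.7
tool_pos: [0.5821, -0.0145, 0.1531]
tool_rot: [-0.048, 0.999, 0.0, -0.0]
force: [0.4, -0.2, -1.9]
grip_width: 0.0113
```

>>> jog_arm(commands=[0,0,0.001,0,0,0,0,0,0,0,0,0,0,0])

```text
time: 9.9
tool_pos: [0.5822, -0.0145, 0.1522]
tool_rot: [-0.048, 0.999, 0.0, -0.0]
force: [0.1, -0.4, -0.8]
grip_width: 0.0117
```

>>> jog_arm(commands=[0,0,0.0005,0,0,0,0,0,0,0,0,0,0,0])

```text
time: 10.1
tool_pos: [0.5822, -0.0146, 0.1518]
tool_rot: [-0.048, 0.999, 0.0, -0.0]
force: [-0.2, -0.3, -1.0]
grip_width: 0.0117
```

```bash
python3 - <<'E'
from h import *
st()
E
```

```text
t 10.1 pos [ 0.5822 -0.0146  0.1518] head 1.6669 bar 0.0961 F [-0.2 -0.3 -1. ] T [ 0.02  0.03 -0.01] w 0.0117 tz [-0.  0. -1.]
```

>>> jog_arm(commands=[0,0,0.0005,0,0,0,0,0,0,0,0,0,0,0])

```text
time: 10.3
tool_pos: [0.5823, -0.0146, 0.1515]
tool_rot: [-0.048, 0.999, -0.0, 0.0]
force: [-0.3, -0.5, -1.5]
grip_width: 0.0118
```

>>> jog_arm(commands=[0,0,0.0005,0,0,0,0,0,0,0,0,0,0,0])

```text
time: 10.5
tool_pos: [0.5824, -0.0146, 0.1513]
tool_rot: [-0.048, 0.999, -0.0, 0.0]
force: [-0.3, -0.1, 0.2]
grip_width: 0.0118
```

>>> jog_arm(commands=[0,0,0.0005,0,0,0,0,0,0,0,0,0,0,0])

```text
time: 10.7
tool_pos: [0.5826, -0.0147, 0.1513]
tool_rot: [-0.048, 0.999, -0.0, 0.001]
force: [-0.2, 0.4, 3.0]
grip_width: 0.0119
```

>>> jog_arm(commands=[0,0,0.0005,0,0,0,0,0,0,0,0,0,0,0])

```text
time: 10.9
tool_pos: [0.5828, -0.0147, 0.1512]
tool_rot: [-0.048, 0.999, -0.0, 0.001]
force: [-1.5, 0.3, 4.9]
grip_width: 0.0117
```

The tip touches the core at TCP z ≈ 0.151 with about 5 N. I'll now turn slowly counterclockwise, feeling for the slot.

>>> jog_arm(commands=[0,0,0,0,0,-3,0,0,0,0,0,0,-3,0,0,0,0,0,0,0,0])

```text
time: 11.2
tool_pos: [0.5831, -0.0148, 0.1511]
tool_rot: [-0.1, 0.995, -0.0, 0.001]
force: [-0.7, 0.6, 4.7]
grip_width: 0.0116
```

>>> jog_arm(commands=[0,0,0,0,0,-3,0,0,0,0,0,0,-3,0,0,0,0,0,0,0,0])

```text
time: 11.5
tool_pos: [0.5832, -0.0148, 0.1511]
tool_rot: [-0.152, 0.988, -0.0, 0.001]
force: [-0.4, -0.1, 4.9]
grip_width: 0.012
```

```bash
python3 - <<'E'
from h import *
st()
E
```

```text
t 11.5 pos [ 0.5832 -0.0148  0.1511] head 1.8758 bar 0.305 F [-0.4 -0.1  4.9] T [-0.04  0.04  0.01] w 0.012 tz [ 0.003 -0.    -1.   ]
```

>>> jog_arm(commands=[0,0,0,0,0,-3,0,0,0,0,0,0,-3,0,0,0,0,0,0,0,0])

```text
time: 11.8
tool_pos: [0.5831, -0.0148, 0.151]
tool_rot: [-0.203, 0.979, -0.0, 0.001]
force: [-0.1, -0.4, 6.3]
grip_width: 0.0122
```

>>> jog_arm(commands=[0,0,0,0,0,-3,0,0,0,0,0,0,-3,0,0,0,0,0,0,0,0])

```text
time: 12.1
tool_pos: [0.5831, -0.0147, 0.1509]
tool_rot: [-0.254, 0.967, -0.0, 0.001]
force: [0.7, -0.2, 6.1]
grip_width: 0.0119
```

>>> jog_arm(commands=[0,0,0,0,0,-3,0,0,0,0,0,0,-3,0,0,0,0,0,0,0,0])

```text
time: 12.4
tool_pos: [0.583, -0.0146, 0.1506]
tool_rot: [-0.304, 0.953, -0.0, 0.001]
force: [1.0, 0.8, 5.8]
grip_width: 0.0118
```

```bash
python3 - <<'E'
from h import *
st()
E
```

```text
t 12.4 pos [ 0.583  -0.0146  0.1506] head 2.1885 bar 0.6177 F [1.  0.8 5.8] T [ 0.1  -0.17 -0.  ] w 0.0118 tz [ 0.002  0.    -1.   ]
```

>>> jog_arm(commands=[0,0,0,0,0,-3,0,0,0,0,0,0,-3,0,0,0,0,0,0,0,0])

```text
time: 12.7
tool_pos: [0.583, -0.0145, 0.1505]
tool_rot: [-0.353, 0.936, -0.0, 0.001]
force: [0.9, -0.4, 5.9]
grip_width: 0.012
```

>>> jog_arm(commands=[0,0,0,0,0,-3,0,0,0,0,0,0,-3,0,0,0,0,0,0,0,0])

```text
time: 13.0
tool_pos: [0.5823, -0.0147, 0.1486]
tool_rot: [-0.402, 0.916, 0.0, -0.0]
force: [2.8, -0.5, -1.6]
grip_width: 0.0115
```

```bash
python3 - <<'E'
from h import *
st()
E
```

```text
t 13.0 pos [ 0.5823 -0.0147  0.1486] head 2.3974 bar 0.8266 F [ 2.8 -0.5 -1.6] T [-0.02 -0.64  0.01] w 0.0115 tz [-0.001 -0.    -1.   ]
```

The force vanished and the key dropped, so the slot is at about 0.83 rad or a bit more. I'll relieve the side load, then lower.

>>> jog_arm(commands=[-0.0005,-0.0006,0,0,0,-2,0,0,0,0.001,0,0,0,0,0,0,0,0,0,0,0])

```text
time: 13.3
tool_pos: [0.5826, -0.0146, 0.1477]
tool_rot: [-0.418, 0.909, 0.0, -0.001]
force: [2.0, -0.3, -2.5]
grip_width: 0.0122
```

```bash
python3 - <<'E'
from h import *
st()
E
```

```text
t 13.3 pos [ 0.5826 -0.0146  0.1477] head 2.4326 bar 0.8618 F [ 2.  -0.3 -2.5] T [-0.06 -0.48 -0.01] w 0.0122 tz [-0.002  0.    -1.   ]
```

>>> jog_arm(commands=[-0.0008,-0.0009,0,0,0,0,0,0,0,0.001,0,0,0,0,0,0,0.001,0,0,0,0,0,0,0,0,0,0,0])

```text
time: 13.7
tool_pos: [0.5838, -0.0145, 0.1465]
tool_rot: [-0.419, 0.908, 0.0, -0.001]
force: [-0.0, 0.3, -0.8]
grip_width: 0.0118
```

```bash
python3 - <<'E'
from h import *
st()
E
```

```text
t 13.7 pos [ 0.5838 -0.0145  0.1465] head 2.4346 bar 0.8638 F [-0.   0.3 -0.8] T [-0.01 -0.02  0.01] w 0.0118 tz [-0.001  0.    -1.   ]
```

>>> jog_arm(commands=[0,0,0.001,0,0,0,0,0,0,0,0,0,0,0])

```text
time: 13.9
tool_pos: [0.5841, -0.0146, 0.1457]
tool_rot: [-0.419, 0.908, 0.0, -0.0]
force: [0.3, 0.8, -1.5]
grip_width: 0.0116
```

>>> jog_arm(commands=[0,0,0.001,0,0,0,0,0,0,0,0,0,0,0])

```text
time: 14.1
tool_pos: [0.5841, -0.0146, 0.1448]
tool_rot: [-0.419, 0.908, 0.0, -0.0]
force: [-0.0, -0.0, -1.0]
grip_width: 0.0121
```

>>> jog_arm(commands=[0,0,0.001,0,0,0,0,0,0,0,0,0,0,0])

```text
time: 14.3
tool_pos: [0.5841, -0.0146, 0.1437]
tool_rot: [-0.419, 0.908, 0.0, -0.0]
force: [-0.7, -0.1, -0.6]
grip_width: 0.0117
```

>>> jog_arm(commands=[0,0,0.001,0,0,0,0,0,0,0,0,0,0,0])

```text
time: 14.5
tool_pos: [0.5842, -0.0146, 0.1427]
tool_rot: [-0.419, 0.908, 0.0, -0.0]
force: [-0.5, -0.4, -1.6]
grip_width: 0.0119
```

```bash
python3 - <<'E'
from h import *
st()
E
```

```text
t 14.5 pos [ 0.5842 -0.0146  0.1427] head 2.4349 bar 0.8641 F [-0.5 -0.4 -1.6] T [-0.    0.14  0.08] w 0.0119 tz [-0.  0. -1.]
```

>>> jog_arm(commands=[0,0,0.001,0,0,0,0,0,0,0,0,0,0,0])

```text
time: 14.7
tool_pos: [0.5842, -0.0146, 0.1424]
tool_rot: [-0.419, 0.908, -0.0, 0.0]
force: [-1.6, 0.7, 1.8]
grip_width: 0.0115
```

>>> jog_arm(commands=[0,0,0.001,0,0,0,0,0,0,0,0,0,0,0])

```text
time: 14.9
tool_pos: [0.5843, -0.0145, 0.1423]
tool_rot: [-0.419, 0.908, -0.0, 0.0]
force: [-3.5, 1.1, 4.5]
grip_width: 0.012
```

>>> jog_arm(commands=[0,0,0.0005,0,0,0,0,0,0,0,0,0,0,0])

```text
time: 15.1
tool_pos: [0.5843, -0.0145, 0.1423]
tool_rot: [-0.419, 0.908, -0.0, 0.001]
force: [-4.0, 0.2, 6.8]
grip_width: 0.0121
```

```bash
python3 - <<'E'
from h import *
st()
f=grab_frame("scene")[:,:,::-1]
cv2.imwrite("pics/a7.png",cv2.resize(f[160:235,235:310],(590,590),interpolation=cv2.INTER_CUBIC))
E
```

```text
t 15.1 pos [ 0.5843 -0.0145  0.1423] head 2.4349 bar 0.8641 F [-4.   0.2  6.8] T [ 0.17  0.86 -0.02] w 0.0121 tz [ 0.001 -0.    -1.   ]
```

View pics/a7.png

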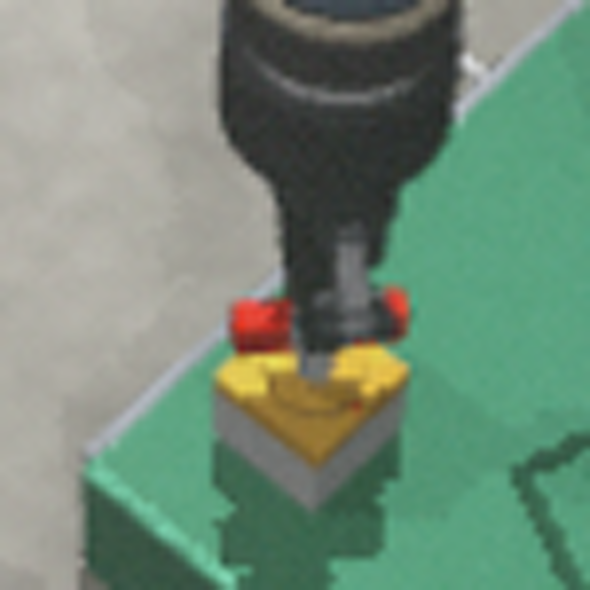

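The collar is seated on the brass: the crop shows no gap at (315,395), TCP z is 0.1423, and the key dropped 9 mm past the core's top. I'll ease the side load and turn clockwise.

>>> jog_arm(commands=[0.0005,0.0006,-0.001,0,0,0,0,0,0,0,0,0,0,0])

```text
time: 15.35
tool_pos: [0.584, -0.0146, 0.1423]
tool_rot: [-0.419, 0.908, -0.0, 0.001]
force: [-1.4, 0.5, 4.0]
grip_width: 0.0114
```

>>> jog_arm(commands=[0,0,0,0,0,4,0,0,0,0,0,0,4,0,0,0,0,0,0,4,0])

```text
time: 15.65
tool_pos: [0.5839, -0.0143, 0.1423]
tool_rot: [-0.321, 0.947, -0.0, 0.001]
force: [-2.4, 0.4, 4.2]
grip_width: 0.0115
```

```bash
python3 - <<'E'
from h import *
st()
E
```

```text
t 15.65 pos [ 0.5839 -0.0143  0.1423] head 2.2233 bar 0.6525 F [-2.4  0.4  4.2] T [0.17 0.38 0.17] w 0.0115 tz [ 0.001  0.    -1.   ]
```

>>> jog_arm(commands=[0.0004,0.0003,0,0,0,4,0,0,0,0,0,0,4,0,0,0,0,0,0,4,0])

```text
time: 15.95
tool_pos: [0.5837, -0.0145, 0.1423]
tool_rot: [-0.22, 0.976, -0.0, 0.001]
force: [-1.4, -0.1, 4.8]
grip_width: 0.0118
```

>>> jog_arm(commands=[0,0,0,0,0,4,0,0,0,0,0,0,4,0,0,0,0,0,0,4,0])

```text
time: 16.25
tool_pos: [0.5834, -0.0145, 0.1422]
tool_rot: [-0.117, 0.993, -0.0, 0.001]
force: [-1.3, 0.1, 5.0]
grip_width: 0.0117
```

```bash
python3 - <<'E'
from h import *
st()
E
```

```text
t 16.25 pos [ 0.5834 -0.0145  0.1422] head 1.8044 bar 0.2336 F [-1.3  0.1  5. ] T [0.1  0.36 0.21] w 0.0117 tz [ 0.001 -0.    -1.   ]
```

>>> jog_arm(commands=[0.0002,0,0,0,0,4,0,0,0,0,0,0,4,0,0,0,0,0,0,4,0,0,0,0,0,0,4,0,0,0,0,0,0,0,0])

```text
time: 16.75
tool_pos: [0.583, -0.0146, 0.1422]
tool_rot: [0.022, 1.0, -0.0, 0.0]
force: [-2.3, -0.0, 5.9]
grip_width: 0.0119
```

```bash
python3 - <<'E'
from h import *
st()
f=grab_frame("scene")[:,:,::-1]
cv2.imwrite("pics/a8.png",cv2.resize(f[140:270,220:350],(590,590),interpolation=cv2.INTER_CUBIC))
E
```

```text
t 16.75 pos [ 0.583  -0.0146  0.1422] head 1.5277 bar -0.0431 F [-2.3 -0.   5.9] T [0.07 0.53 0.1 ] w 0.0119 tz [ 0.001 -0.    -1.   ]
```

View pics/a8.png

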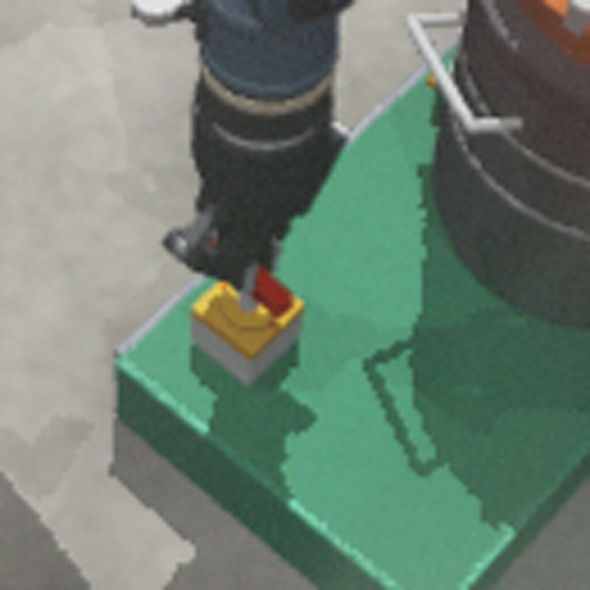

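The drawer is still shut: the front edge at (155,330) is unchanged. I'll turn a little farther.

>>> jog_arm(commands=[0.0004,0,-0.0004,0,0,2,0,0,0,0,0,0,2,0,0,0,0,0,0,1,0,0,0,0,0,0,0,0])

```text
time: 17.2
tool_pos: [0.5828, -0.0147, 0.1422]
tool_rot: [0.065, 0.998, -0.0, 0.001]
force: [-1.9, 0.5, 5.6]
grip_width: 0.0117
```

```bash
python3 - <<'E'
from h import *
st()
f=grab_frame("scene")[:,:,::-1]
cv2.imwrite("pics/a9.png",cv2.resize(f[140:270,220:350],(590,590),interpolation=cv2.INTER_CUBIC))
E
```

```text
t 17.2 pos [ 0.5828 -0.0147  0.1422] head 1.4409 bar -0.1299 F [-1.9  0.5  5.6] T [0.01 0.29 0.1 ] w 0.0117 tz [ 0.001 -0.    -1.   ]
```

View pics/a9.png

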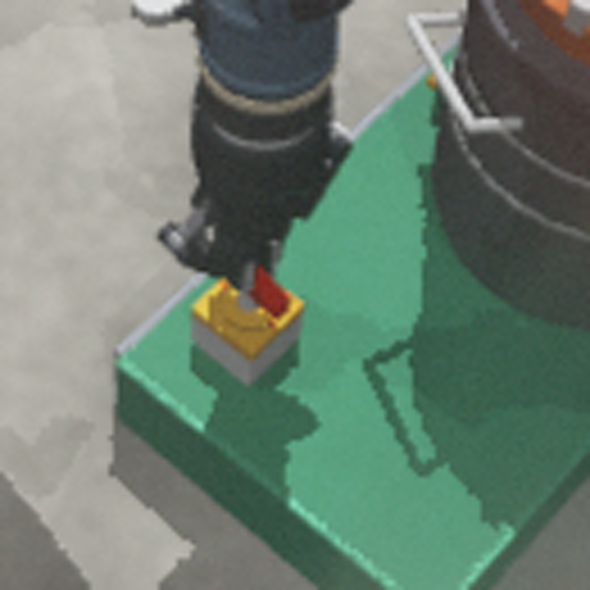

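Still shut, and the core lags the key by up to 0.1 rad. I'll turn a bit more.

>>> jog_arm(commands=[0.0003,0,0,0,0,2,0,0,0,0,0,0,1.5,0,0,0,0,0,0,0,0])

```text
time: 17.55
tool_pos: [0.5825, -0.0147, 0.1422]
tool_rot: [0.096, 0.995, -0.0, 0.001]
force: [0.0, 0.3, 5.0]
grip_width: 0.0121
```

```bash
python3 - <<'E'
from h import *
st()
f=grab_frame("scene")[:,:,::-1]
cv2.imwrite("pics/a10.png",cv2.resize(f[140:270,220:350],(590,590),interpolation=cv2.INTER_CUBIC))
E
```

```text
t 17.55 pos [ 0.5825 -0.0147  0.1422] head 1.3791 bar -0.1917 F [0.  0.3 5. ] T [-0.03  0.14  0.1 ] w 0.0121 tz [ 0.001 -0.    -1.   ]
```

View pics/a10.png

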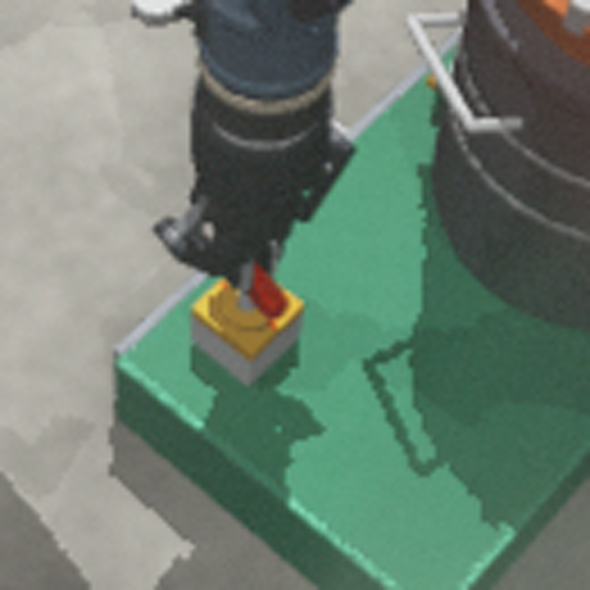

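>>> jog_arm(commands=[0,0,0,0,0,2,0,0,0,0,0,0,1,0,0,0,0,0,0,0,0,0,0,0,0,0,0,0])

```text
time: 18.0
tool_pos: [0.5825, -0.0146, 0.1422]
tool_rot: [0.122, 0.993, 0.0, 0.001]
force: [-0.3, 0.7, 5.3]
grip_width: 0.0116
```

```bash
python3 - <<'E'
from h import *
st()
L=[]
for n in["scene","top"]:
    f=grab_frame(n)[:,:,::-1]
    x,y=(220,140) if n=="scene" else (140,110)
    L.append(cv2.resize(f[y:y+130,x:x+150],(400,347),interpolation=cv2.INTER_CUBIC))
cv2.imwrite("pics/a11.png",np.hstack(L))
E
```

```text
t 18.0 pos [ 0.5825 -0.0146  0.1422] head 1.3271 bar -0.2437 F [-0.3  0.7  5.3] T [0.07 0.09 0.03] w 0.0116 tz [ 0.001  0.    -1.   ]
```

View pics/a11.png

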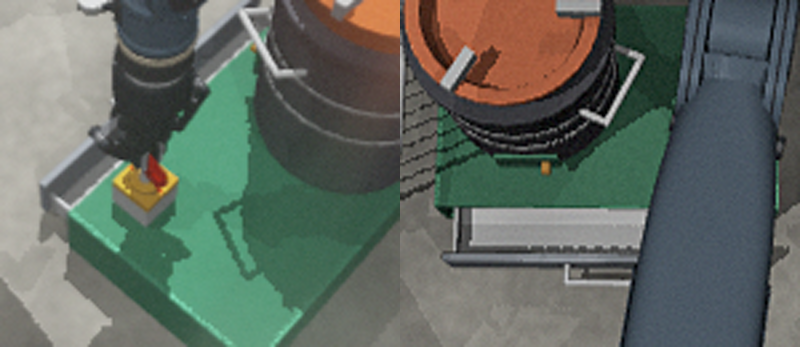

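The drawer has sprung open: in the top view its grey front is out at row 258 with the tray visible. I'll unload, release and retreat upward.

>>> jog_arm(commands=[0,0,-0.001,0,0,0,0,0,0,0,0,0,0,0,0,0,0,0,0,0,0.2,0,0,0,0,0,0,0.4,0,0,0,0,0,0,0.5])

```text
time: 18.6
tool_pos: [0.5816, -0.0146, 0.142]
tool_rot: [0.122, 0.993, -0.0, -0.001]
force: [0.2, 0.3, -0.4]
grip_width: 0.0426
```

>>> jog_arm(commands=[0,0,0,0,0,0,0.5,0,0,0,0,0,0,0.5])

```text
time: 18.8
tool_pos: [0.582, -0.0146, 0.1426]
tool_rot: [0.122, 0.993, -0.0, -0.0]
force: [-0.4, 0.7, 0.7]
grip_width: 0.0427
```

```bash
python3 - <<'E'
from h import *
st()
f=grab_frame("scene")[:,:,::-1]
cv2.imwrite("pics/a12.png",cv2.resize(f[160:235,235:310],(590,590),interpolation=cv2.INTER_CUBIC))
E
```

```text
t 18.8 pos [ 0.582  -0.0146  0.1426] head 1.3265 bar -0.2443 F [-0.4  0.7  0.7] T [ 0.01 -0.02 -0.01] w 0.0427 tz [-0.  0. -1.]
```

View pics/a12.png

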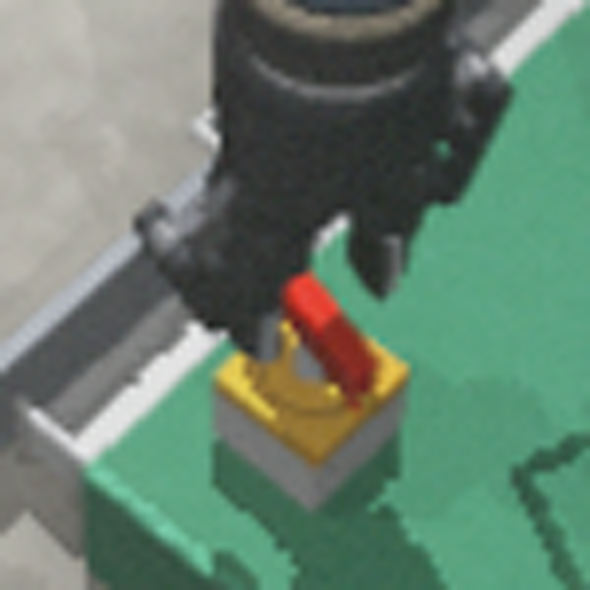

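The jaws are open and clear of the bar, which runs from (300,290) to (360,390). Retreating.

>>> jog_arm(commands=[0,0,-0.015,0,0,0,0.5,0,0,-0.03,0,0,0,0.5,0,0,-0.04,0,0,0,0.5,0,0,-0.04,0,0,0,0.5,0,0,0,0,0,0,0.5])

```text
time: 19.35
tool_pos: [0.5849, -0.015, 0.2768]
tool_rot: [0.122, 0.993, -0.0, 0.007]
force: [0.5, -0.0, 1.0]
grip_width: 0.0427
```

>>> jog_arm(commands=[0.035,-0.03,0,0,0,0,0.5,0.035,-0.03,0,0,0,0,0.5,0.035,-0.03,0,0,0,0,0.5,0.035,-0.03,0,0,0,0,0.5,0,0,0,0,0,0,0.5])

```text
time: 19.85
tool_pos: [0.413, -0.0984, 0.2687]
tool_rot: [0.124, 0.992, -0.001, -0.0]
force: [-0.2, -0.0, -0.2]
grip_width: 0.0427
```

```bash
python3 - <<'E'
from h import *
st()
L=[]
for n in["scene","top"]:
    f=grab_frame(n)[:,:,::-1];cv2.imwrite(f"raw_{n}9.png",f)
    L.append(cv2.resize(f,(400,300),interpolation=cv2.INTER_AREA))
    x,y=(235,175) if n=="scene" else (235,140)
    cv2.imwrite(f"pics/z_{n}.png",cv2.resize(f[y:y+60,x:x+60],(400,400),interpolation=cv2.INTER_CUBIC))
a=np.hstack([cv2.imread("pics/z_scene.png"),cv2.imread("pics/z_top.png")])
cv2.imwrite("pics/b1.png",np.vstack([cv2.resize(a,(600,300)),cv2.resize(np.hstack(L),(600,225))]))
s=cv2.imread("raw_scene9.png")
g=lambda a:np.clip((a[...,2]-1.8*np.maximum(a[...,1],a[...,0]))/40,0,1)
t=cv2.imread("raw_top9.png")
print(s.shape)
meas={"scene":mom_w(win(s,262,190,30,28,g)),"top":mom_w(win(t,245,155,32,32,g))};print(meas)
print(fit(meas,(.062,.014,.02),[.582,-.0146,.16,-.24]))
E
```

```text
t 19.85 pos [ 0.413  -0.0984  0.2687] head 1.3224 bar -0.2484 F [-0.2 -0.  -0.2] T [ 0.02 -0.01 -0.02] w 0.0427 tz [-0.001 -0.001 -1.   ]
(384, 512, 3)
{'scene': array([275.1073487 , 200.04942363,  13.7752678 ,  15.84748022,
        23.97791273]), 'top': array([260.92233508, 167.29120064,   3.76142993,  -7.90759392,
        30.58291504])}
(array([ 0.58181126, -0.01268695,  0.15717023, -0.26191605]), array([-0.08,  0.05,  0.52,  0.35,  0.8 , -0.11, -0.01,  0.09, -0.16,
        0.44]))
```

View pics/b1.png

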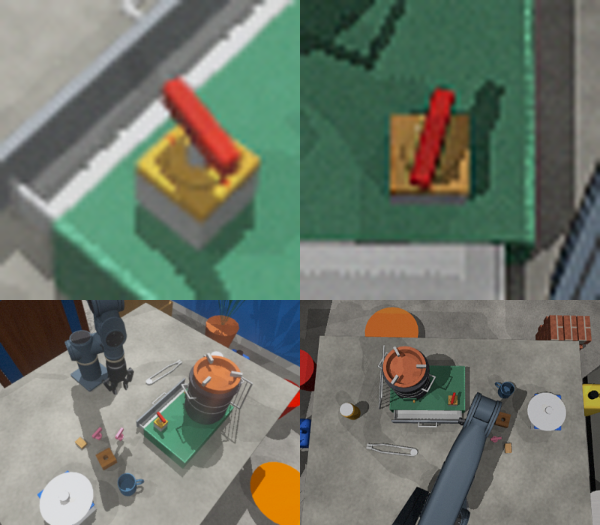

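The key is fully home (bar at z 0.157, 38.8 mm above the lock's fitted top, expected 38), the drawer is out, and nothing else has moved.

```bash
python3 - <<'E'
from station import *
print(job_done())
E
```

```text
the job is handed in; nothing more can be done
None
```

The ash drawer is open and the red-handled key is still fully home in the lock. The job was handed in at about 20 s, with the arm clear and touching nothing.

**Finding the slot:** I lowered the key into the lock until it touched the core. I then turned it counterclockwise, showing about 5–6 N on the wrist sensor (under about 8 N with the key's weight). It dropped into the slot at about 0.83 rad, and the collar came down on the brass 9 mm below the point where it had stood on the core.

**Opening the drawer:** After seating it I turned the key clockwise. The drawer was still shut at a bar angle of -0.19 rad and was open by -0.24 rad. Core play of up to 0.1 rad accounts for going that far past the marks.

**Last checks:**
- Both cameras show the drawer out and the collar on the brass, and the tongs, mug, tin, matches, tub, lid, stand and pink look-alikes look unmoved.
- The bar fits at about 39 mm above the lock's measured top (38 mm expected) and -0.26 rad.
- The camera heights for both the lock and the key read about 3–4 mm low against the stated values. The offset is the same for both, so I took it as camera calibration error.

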